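# Put the dropper bottle back and shut the reagent case

## Robot

A 6-joint arm with a two-finger parallel gripper is mounted at the origin on the work surface. World frame = base frame: x ahead of the robot, y to its left, z up, the work surface at z = 0. Lengths are in m, angles in rad, forces in N, time in s.
With the tool pointing down it reaches from about 0.275 to 0.75 m from the base axis. Payload 10.2 kg.
Tool frame: the origin (TCP) lies midway between the tips of the shut fingers; the grasp point (between the pads) lies 19 mm behind it; z points along the fingers, y is the line along which they close (so a half turn about z gives the same grasp; the last joint's range is limited). The gripper opens to 88 mm and grips with 3 to 60 N. Pads are 18 mm wide; open, the fingers measure 123 mm over their backs; the gripper's body (75 mm by 187 mm) begins 45 mm behind the grasp point.
Start: joints at [0.932, 0.313, 1.498, -0, 1.331, -0.223], TCP at [0.212, 0.48, 0.239] pointing down, gripper open.
Joint ranges: [-2.94, 2.94], [-0.97, 2.17], [0.19, 2.56], [-1.23, 4.37], [0.02, 3.11], [-2.88, 2.88]. Speed limits (rad/s): [2.39, 2.39, 3.01, 3.14, 3.14, 3.14].

## Interface

Orientations are given as a rotation vector (axis times angle).
In Python, from rig import arm gives the robot as it stands. The module is installed in compiled form; this text tells all that it offers.
- The arm moves only by the tool play_rows, never from a script. Its arguments are lists of equal length, an entry for each row: "hand": the closure in counts, from 0 (fully open) to 255 (shut); "linear": the shift along the tool's x, y, z in cm, a list of three; "twist": the turn about the tool's z in degrees. A call has 1 to 20 rows; each row shifts and turns the commanded pose from where the row before left it, along the tool's axes as they then stand; what a row does not reach is not made up. A row lasts 1/8 s, in which the tool goes at most 62.5 mm and 10.7 degrees, less where a joint would pass 70% of its speed; a pose out of reach is approached as far as the arm can. A call with a gripper value outside its range is refused whole. The fingers move at their own pace and stop on an object; the grip force is fixed at half the most. Time passes only in rows, so rows that do not move let the fingers close. It gives the time, the measured TCP pose, the force, the opening and the grip force at its end, in the units of the state.
- arm.read_state(): the state, without advancing time (a new reading comes with each control period).
- arm.read_camera(name): name is "side" or "top"; returns a dict with "image" (400x640x3 uint8, red, green, blue), "fx", "fy", "cx", "cy" (pixels), "xyz" and "attitude" of the camera in the world. Camera axes: x right, y down, z forward; pixel columns grow to the right and rows downward; lengths in m; the calibration is good to about 2 mm. A picture is of the moment at which its call begins. There is no depth.
- arm.job_done(): hands the job in; it is judged then, once.
The state is a dict: "clock": time; "joint_pos": joint angles; "dq": joint speeds; "tau": joint torques, N m; "position": TCP position; "ee_rot": TCP orientation; "force": force on the tool from outside, world axes, zero at the start; "torque": the same for the moment, N m; "opening": finger opening in m; "gripper_force": force on a finger pad.
Only numpy, scipy, OpenCV 4.12 (cv2) and the standard library are available. Lean on these libraries where they do the work, as an engineer would, in place of code of your own. Each camera call takes 0.05 s, during which the arm holds its last target. There are 200 camera calls.

## Task

A dropper bottle has been left lying on the bench. Put it back in the reagent case, standing upright in the free place beside the others and set down rather than dropped, then shut the case's lid fully. Leave the other bottles and the rest of the bench as they are.

Things in the scene. Friction and masses are not known exactly. Their poses are not given: they have to be found in the camera images.
- bottle: The amber glass dropper bottle, 108 mm tall, about 0.12 kg, lying on its side on the bench at the start (it can roll). Origin at the centre of its base; its z axis runs along it to the bulb. From the base: round body 42 mm diameter to 58 mm, shoulder to 68 mm, cap to 88 mm, bulb to 108 mm. Centre of mass about 37 mm from the base; put down leaning less than 0.4 rad it rocks upright.
- bottle_cap (a point): Middle of the bottle's ribbed black screw cap: 26 mm diameter, from 68 to 88 mm above the base; above it a black bulb 15 mm in diameter, 20 mm long. Held from the side or aslant it does not go into the case: walls and neighbours leave room only for a hand straight from above, on the cap, fingers closing along the row.
- case: Blue reagent case, open on top, fixed to the bench. Origin: centre of its underside; x across it towards the hinge, y along its row of four places. Outside 100 mm (x) by 266 mm (y), rim 112 mm high, walls 6 mm, floor 8 mm thick. Partitions 4 mm thick, 50 mm high, at y = -63, 0, 63 mm. Carrying handle 21 mm out of the -x side, 60 mm up.
- free_place (a point): Centre of the floor of the free place, where the bottle belongs, 8 mm above the bench, at y = 31.5 mm in the case (the other places: -94.5, -31.5 and 94.5 mm). Each place is 88 mm (x) by 59 mm (y) inside.
- lid (a joint): Opening angle of the case's lid in rad: 0 shut, about 1.9 standing open at the start, stop at 2.25. The hinge runs along the case's y axis at the +x rim; it is a stiff friction hinge (0.3 N m), so the lid stays at any angle and needs about 3 to 7 N at its edge all the way down. There is no latch.
- lid_edge (a point): Middle of the lid's free edge, on its outer (top) face. The lid is a 0.25 kg shallow tray, 100 mm hinge to edge, 266 mm long, 22 mm deep; shut, its top is 134 mm above the bench. A 50 mm wide, 9 mm long finger lip stands out of the free edge below this point.
- hinge (a point): Middle of the hinge line, 112 mm above the bench, on the outside of the case's +x wall. The lid's outer face lies 22 mm off this line.
- bottle_a: Amber glass dropper bottle like bottle (same sizes), standing upright in one of the other three places of the case. Origin at the centre of its base, z up to the bulb. Not to be disturbed.
- bottle_b: Amber glass dropper bottle like bottle (same sizes), standing upright in one of the other three places of the case. Origin at the centre of its base, z up to the bulb. Not to be disturbed.
- bottle_c: Amber glass dropper bottle like bottle (same sizes), standing upright in one of the other three places of the case. Origin at the centre of its base, z up to the bulb. Not to be disturbed.
- beaker: Glass beaker, 71 mm wide, 92 mm high, with a few rods standing in it to 140 mm; a bystander. Origin at the centre of its underside.
- flask: Conical flask, clear glass, base 84 mm, 132 mm high; a bystander. Origin at the centre of its underside.
- wash_bottle: White wash bottle with a red cap, 68 mm wide, 190 mm high with its spout; a bystander. Origin at the centre of its underside.
- tape: Brown roll of tape lying flat, 90 mm wide, 48 mm high; a bystander. Origin at the centre of its underside.
- marker: White marker pen with a blue cap lying on the bench, 130 mm long along its x axis, 18 mm high; a bystander. Origin at its middle, on its underside.
- reagent: Amber reagent bottle with a red cap, 72 mm wide, 150 mm high; a bystander. Origin at the centre of its underside.
- jar: Small glass jar with a white lid, 48 mm wide, 55 mm high; a bystander. Origin at the centre of its underside.
Not all that is in view belongs to the job. What is shaped like the bottle but red is not meant.

How it is judged:
By the outcome, as a careful person would: the job done as asked, in the order asked, and still so for the second after the job is handed in, with the robot touching nothing.
It also fails if it takes over 70 s, if anything falls off the work surface, if the arm or the gripper's body presses on something with over 40 N, if the wrist force passes 120 N, or if a joint passes its speed limit or range.

## Working session

There is one attempt and no reset: what is moved stays moved. The work goes in short steps, Python scripts to look and compute and a tool call to move; the robot and the scene stay as the last step left them, time stands still between calls to the robot, and variables do not carry over. Pictures are saved under pics/ and viewed, at most 10 in all, crops included, and the job is handed in when it is done.

Besides the shell and the picture viewer there is one more tool, called after ">>>" as name(argument=value, ...) on one line, values as JSON. play_rows: Moves the arm, as the interface text tells. Its arguments: {"type":"object","properties":{"hand":{"type":"array"},"linear":{"type":"array"},"twist":{"type":"array"}},"required":["hand","linear","twist"]}

```bash
mkdir -p pics
cat > h.py <<'E'
import numpy as np,cv2
from scipy.spatial.transform import Rotation as R
from rig import arm
def cam(n,save=None):
    c=arm.read_camera(n)
    if save: cv2.imwrite('pics/'+save,c['image'][:,:,::-1])
    return c
def rot(c):
    a=np.array(c['attitude'],float)
    return a if a.shape==(3,3) else (R.from_rotvec(a).as_matrix() if a.size==3 else R.from_quat(a).as_matrix())
def ray(c,u,v):
    return rot(c)@np.array([(u-c['cx'])/c['fx'],(v-c['cy'])/c['fy'],1.])
def onz(c,u,v,z):
    d=ray(c,u,v);o=np.array(c['xyz']);return o+d*(z-o[2])/d[2]
def proj(c,p):
    q=rot(c).T@(np.array(p)-np.array(c['xyz']));return [c['fx']*q[0]/q[2]+c['cx'],c['fy']*q[1]/q[2]+c['cy']]
def tri(c1,p1,c2,p2):
    o1,o2=np.array(c1['xyz']),np.array(c2['xyz']);d1,d2=ray(c1,*p1),ray(c2,*p2)
    s=np.linalg.lstsq(np.c_[d1,-d2],o2-o1,rcond=None)[0]
    a,b=o1+s[0]*d1,o2+s[1]*d2
    return (a+b)/2,np.linalg.norm(a-b)
E
python3 - <<'E'
from h import *
np.set_printoptions(precision=4,suppress=True)
for n in('side','top'):
    c=cam(n,n+'1.png');print(n,c['xyz'],c['attitude'],c['fx'],c['cx'],c['cy'])
    print(rot(c))
print(arm.read_state())
E
```

```text
side [0.6046 0.6541 0.9843] [-0.0451 -2.8979  1.1281] 422.9390125084735 321.6962413725064 190.12214956360307
[[-0.9991  0.0156 -0.0399]
 [ 0.0385  0.7365 -0.6753]
 [ 0.0189 -0.6763 -0.7364]]
top [ 0.3692 -0.1473  1.2756] [-2.1063  2.1388 -0.1796] 396.69884255368487 313.57710352704146 200.3974993581937
[[-0.0142 -0.9838  0.1786]
 [-0.9998  0.0162  0.0093]
 [-0.0121 -0.1784 -0.9839]]
{'clock': 0.1, 'joint_pos': array([ 0.9316,  0.3134,  1.4983,  0.    ,  1.331 , -0.2234]), 'dq': array([ 0.0004, -0.0012, -0.0015,  0.0014,  0.0015, -0.0009]), 'tau': array([  0.0008, -40.2812, -25.264 ,   0.0694,   0.0342,  -0.    ]), 'position': array([0.2119, 0.4801, 0.2382]), 'ee_rot': array([-0.6483, -3.0735,  0.0017]), 'force': array([-0.2345,  0.2974, -0.1923]), 'torque': array([-0.0104, -0.0149,  0.0243]), 'gripper_force': 0.0, 'opening': 0.08837076308838297}
```

View pics/side1.png

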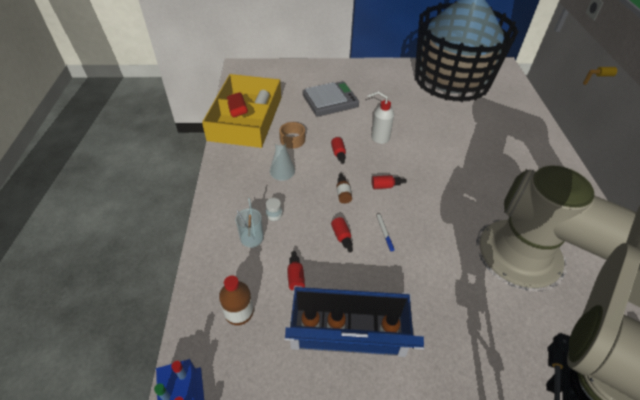

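View pics/top1.png

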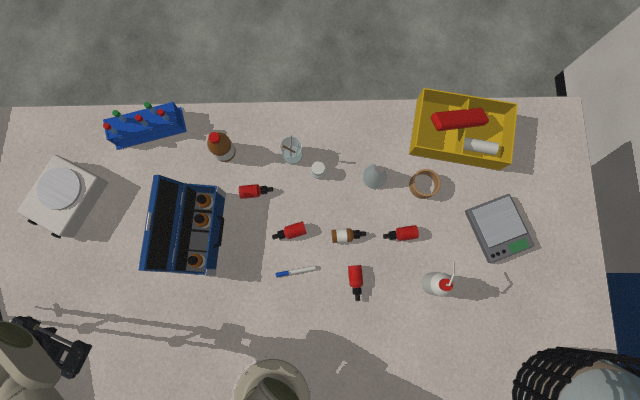

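Side: the amber bottle is at about (344,187) and the case at about (352,322). Top: the bottle is at (348,236), cap pointing right. The case's free place is at about (199,240), and the lid stands on the left (+y) side. Next I'll enlarge both.

Run:
```python
import cv2,numpy as np
t=cv2.imread('pics/top1.png');s=cv2.imread('pics/side1.png')
f=lambda i,x,y,w,h,k:cv2.resize(i[y:y+h,x:x+w],None,fx=k,fy=k,interpolation=cv2.INTER_CUBIC)
a=f(t,130,165,100,120,4);b=f(s,280,270,150,100,2.6)
out=np.zeros((580,800,3),np.uint8)
out[:480,:400]=a; out[:260,410:800]=b
out[270:420,410:710]=f(t,320,222,60,30,5); out[425:580,410:610]=f(s,325,170,40,31,5)[:155]
cv2.imwrite('pics/crop1.png',out)
```

```text
(no output)
```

View pics/crop1.png

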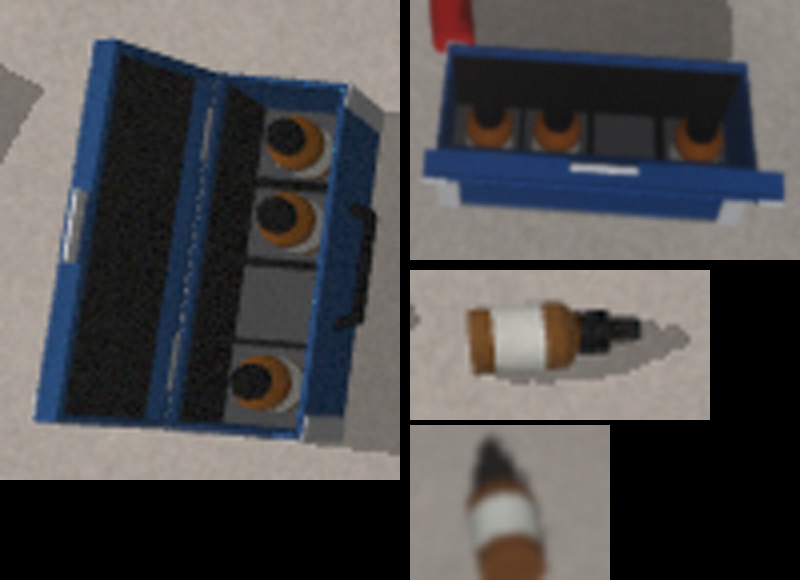

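The case's hinge is on the left in the top view. The free place is third from the far end, with the handle on the right. The bottle lies at about (332,236) base to (366,233) bulb tip. Now I'll turn these into metric values.

```bash
cat > m.py <<'E'
from h import *
np.set_printoptions(precision=4,suppress=True)
t=cam('top');s=cam('side')
c1=onz(t,217,186,.112);c2=onz(t,205.5,274.25,.112);h1=onz(t,185,183.3,.112);h2=onz(t,172,271,.112)
print('case',c1,c2,np.linalg.norm(c1-c2),h1,h2,np.linalg.norm(h1-c1),np.linalg.norm(c2-h2))
for n,c,box in(('t',t,(325,225,372,247)),('s',s,(330,168,360,205))):
    x0,y0,x1,y1=box;im=c['image'][y0:y1,x0:x1].astype(int);hsv=cv2.cvtColor(c['image'][y0:y1,x0:x1],cv2.COLOR_RGB2HSV)
    am=((hsv[...,1]>110)&(hsv[...,0]<25)&(hsv[...,2]>60));bk=hsv[...,2]<75
    for m,l in((am,'amber'),(bk,'black')):
        v,u=np.nonzero(m);
        print(n,l,len(u),u.min()+x0,u.max()+x0,v.min()+y0,v.max()+y0,'c',u.mean()+x0,v.mean()+y0,onz(c,u.mean()+x0+.5*0,v.mean()+y0,.021))
print('base',onz(t,331.5,236.4,.021),'tip',onz(t,366.3,233.4,.021))
# side view: label/bottle pts
print('side tip',onz(s,342.5,173,.021),'side base c',onz(s,345.6,203,.021))
E
python3 m.py
```

```text
case [0.6293 0.1538 0.112 ] [0.3685 0.1795 0.112 ] 0.26207086378843725 [0.6393 0.2509 0.112 ] [0.3791 0.2773 0.112 ] 0.09757571346361714 0.09836919263426212
t amber 122 332 353 229 241 c 342.92622950819674 234.99180327868854 [ 0.4843 -0.2266  0.021 ]
t black 82 353 365 230 238 c 358.0121951219512 233.82926829268294 [ 0.4873 -0.2743  0.021 ]
s amber 113 339 351 181 202 c 344.5221238938053 195.78761061946904 [ 0.4835 -0.2043  0.021 ]
s black 55 338 345 173 182 c 341.1636363636364 178.03636363636363 [ 0.4885 -0.2801  0.021 ]
base [ 0.4804 -0.1904  0.021 ] tip [ 0.4882 -0.3005  0.021 ]
side tip [ 0.4826 -0.3026  0.021 ] side base c [ 0.4824 -0.1751  0.021 ]
```

>>> play_rows(hand=[0,0,0,0,0,0,0], linear=[[0,0,-1.7],[0,0,-1.7],[0,0,-1.7],[0,0,-1.7],[0,0,-1.7],[0,0,-1.7],[0,0,0]], twist=[10.3,10.3,10.3,10.4,10.4,10.4,0])

```text
clock: 1.08
position: [0.2122, 0.4805, 0.3414]
ee_rot: [-2.139, -2.301, -0.003]
force: [0.7, 0.2, -0.3]
opening: 0.0883
gripper_force: 0.0
```

>>> play_rows(hand=[0,0,0,0,0,0,0,0,0,0,0,0,0,0,0,0,0], linear=[[-4.79,1.38,0],[-4.79,1.38,0],[-4.79,1.38,0],[-4.79,1.38,0],[-4.79,1.38,0],[-4.79,1.38,0],[-4.79,1.38,0],[-4.79,1.38,0],[-4.79,1.38,1],[-4.79,1.38,2],[-4.79,1.38,2],[-4.79,1.38,2],[-4.79,1.38,3],[-4.79,1.38,3],[-4.79,1.38,3],[-4.79,1.38,2],[0,0,0]], twist=[0,0,0,0,0,0,0,0,0,0,0,0,0,0,0,0,0])

```text
clock: 3.2
position: [0.486, -0.2702, 0.1574]
ee_rot: [-2.136, -2.297, 0.001]
force: [-0.2, 0.9, -0.5]
opening: 0.0882
gripper_force: 0.0
```

```bash
cat >> h.py <<'E'
def goal(p,yang=None):
    s=arm.read_state();M=R.from_rotvec(s['ee_rot']).as_matrix()
    y=M[:,1];a=np.degrees(np.arctan2(y[1],y[0]))
    print('pos',s['position'],'yang',round(a,2),'tilt',M[:,2],'clk',s['clock'],'open',s['opening'],'gf',s['gripper_force'],'F',s['force'])
    tw=0 if yang is None else -(yang-a)
    M2=M@R.from_euler('z',tw,degrees=True).as_matrix()
    d=np.array(p)-s['position']
    print('twist',round(tw,2),'linear cm no-twist',M.T@d*100,'after twist',M2.T@d*100)
E
python3 - <<'E'
from h import *
np.set_printoptions(precision=4,suppress=True)
goal([.4865,-.2685,.004],4.1)
cam('top','top2.png');cam('side','side2.png')
E
```

```text
pos [ 0.486  -0.2702  0.1574] yang 4.15 tilt [-0.0037  0.003  -1.    ] clk 3.2 open 0.0881856551860798 gf 0.0 F [-0.1779  0.9097 -0.5009]
twist 0.05 linear cm no-twist [ 0.1143  0.1144 15.3403] after twist [ 0.1144  0.1143 15.3403]
```

>>> play_rows(hand=[0,0,0,0,0,0,0,140,150,160,160,170,170,180,180,180], linear=[[0,0.1,3],[0,0,3],[0,0,3],[0,0,3],[0,0,2],[0,0,1.2],[0,0,0],[0,0,0],[0,0,0],[0,0,0],[0,0,0],[0,0,0],[0,0,0],[0,0,0],[0,0,0],[0,0,0]], twist=[0,0,0,0,0,0,0,0,0,0,0,0,0,0,0,0])

```text
clock: 5.3
position: [0.4878, -0.2684, 0.0087]
ee_rot: [-2.141, -2.299, 0.0]
force: [-0.3, 0.6, 0.9]
opening: 0.0259
gripper_force: 0.8
```

Run:
```python
from h import *
np.set_printoptions(precision=4,suppress=True)
goal([.4865,-.2685,.15],4.1)
```

```text
pos [ 0.4878 -0.2684  0.0087] yang 4.07 tilt [-0.  0. -1.] clk 5.3 open 0.025851616652115734 gf 0.8187893405556679 F [-0.2812  0.6424  0.9201]
twist -0.03 linear cm no-twist [  0.0034  -0.1271 -14.1297] after twist [  0.0035  -0.1271 -14.1297]
```

>>> play_rows(hand=[180,180,183,183,183], linear=[[0,0,0.4],[0,0,0],[0,0,0],[0,0,0],[0,0,0]], twist=[0,0,0,0,0])

```text
clock: 5.92
position: [0.4877, -0.2684, 0.0047]
ee_rot: [-2.141, -2.299, 0.0]
force: [-0.4, -0.7, -1.2]
opening: 0.025
gripper_force: 23.2
```

>>> play_rows(hand=[183,183,183,183,183,183,183], linear=[[0,0,-1.5],[0,0,-2],[0,0,-2],[0,0,-2],[0,0,-2],[0,0,-1.5],[0,0,0]], twist=[0,0,0,0,0,0,0])

```text
clock: 6.8
position: [0.4882, -0.2687, 0.116]
ee_rot: [2.139, 2.297, 0.0]
force: [0.3, -0.1, -1.2]
opening: 0.0251
gripper_force: 23.2
```

```bash
cat > look.py <<'E'
from h import *
import sys
np.set_printoptions(precision=4,suppress=True)
n=sys.argv[1];P=arm.read_state()['position'];out=[]
for v in('top','side'):
    c=cam(v);u,w=proj(c,P);x=int(min(max(u-45,0),550));y=int(min(max(w-50,0),300))
    print(v,'origin',x,y);out.append(cv2.resize(c['image'][y:y+100,x:x+90],None,fx=4.4,fy=4.4,interpolation=cv2.INTER_CUBIC))
cv2.imwrite('pics/'+n,np.hstack(out)[:,:,::-1]);goal(P)
E
python3 look.py l3.png
```

```text
top origin 314 180
side origin 298 108
pos [ 0.4876 -0.2683  0.1143] yang 4.07 tilt [-0.0005  0.0004 -1.    ] clk 6.9 open 0.025271285278072108 gf 23.222380355000496 F [ 0.7138  0.2044 -0.9145]
twist 0 linear cm no-twist [-0.0505  0.0584 -0.1647] after twist [-0.0505  0.0584 -0.1647]
```

View pics/l3.png

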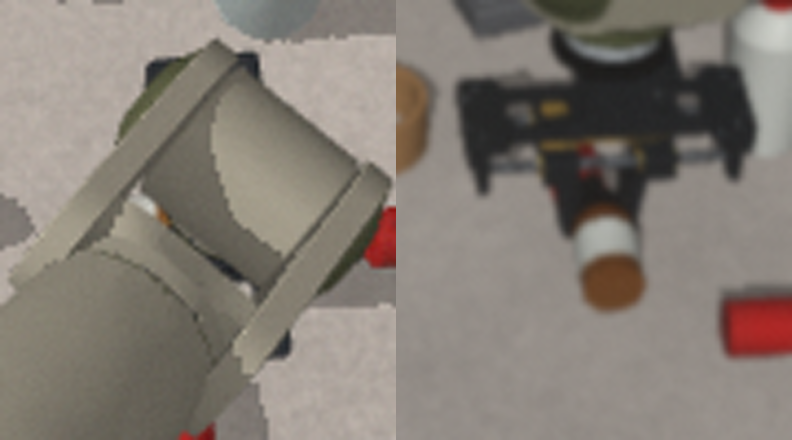

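The bottle is held level by the cap in the side view, with the base disc at crop (612,282). I'll lower it so that a slip would be harmless, then ease the grip so it swings down.

>>> play_rows(hand=[183,183,183,182,182,182,182,182], linear=[[0,0,1.5],[0,0,2],[0,0,0.9],[0,0,0],[0,0,0],[0,0,0],[0,0,0],[0,0,0]], twist=[0,0,0,0,0,0,0,0])

```text
clock: 7.9
position: [0.4879, -0.2685, 0.0709]
ee_rot: [2.141, 2.299, 0.0]
force: [-0.3, -0.2, -0.8]
opening: 0.025
gripper_force: 14.7
```

```bash
cat > tilt.py <<'E'
from h import *
np.set_printoptions(precision=4,suppress=True)
s=arm.read_state();P=s['position']+[0,0,.019];c=cam('side')
u0,v0=map(int,proj(c,P));x0,y0=u0-30,v0-25
hsv=cv2.cvtColor(c['image'][y0:y0+75,x0:x0+60],cv2.COLOR_RGB2HSV)
m=((hsv[...,1]>110)&(hsv[...,0]<25)&(hsv[...,0]>3)&(hsv[...,2]>60)).astype(np.uint8)
n,l,st,ce=cv2.connectedComponentsWithStats(m)
for i in range(1,n):
    if st[i,4]>15: print('blob',st[i,:2]+[x0,y0],st[i,2:],ce[i]+[x0,y0])
print('clk',s['clock'],'open',s['opening'],'gf',s['gripper_force'],'z',s['position'])
for a in np.radians([0,15,30,45,60,75,90]): # droop
    d=np.array([-.071*np.cos(a),.997*np.cos(a),-np.sin(a)])
    print(round(np.degrees(a)),'base c',proj(c,P+.078*d),'shoulder',proj(c,P+.015*d))
E
python3 tilt.py
```

```text
blob [340 177] [ 13  11 113] [345.8584 182.3628]
clk 7.9 open 0.024983752294464076 gf 14.728203043341637 z [ 0.4879 -0.2685  0.0709]
0 base c [np.float64(346.6450430229252), np.float64(183.5121627616384)] shoulder [np.float64(343.5378691564485), np.float64(168.42420482533072)]
15 base c [np.float64(346.08580387455817), np.float64(187.55784396317114)] shoulder [np.float64(343.440518468527), np.float64(169.222467121176)]
30 base c [np.float64(345.3173983931126), np.float64(189.93082612806398)] shoulder [np.float64(343.3018530321385), np.float64(169.72647554780997)]
45 base c [np.float64(344.4032338581982), np.float64(190.53583326804886)] shoulder [np.float64(343.13173655658846), np.float64(169.90409269181168)]
60 base c [np.float64(343.41169424730015), np.float64(189.4119315351753)] shoulder [np.float64(342.9420213687567), np.float64(169.74611418686536)]
75 base c [np.float64(342.41024079480104), np.float64(186.70789160061537)] shoulder [np.float64(342.74567375179055), np.float64(169.26611300496313)]
90 base c [np.float64(341.4612717315994), np.float64(182.65439129854573)] shoulder [np.float64(342.5558834388714), np.float64(168.49877229832464)]
```

>>> play_rows(hand=[181,181,181,181,181], linear=[[0,0,0],[0,0,0],[0,0,0],[0,0,0],[0,0,0]], twist=[0,0,0,0,0])

```text
clock: 8.57
position: [0.4878, -0.2684, 0.0707]
ee_rot: [-2.141, -2.299, -0.0]
force: [-0.2, -0.3, -1.1]
opening: 0.0251
gripper_force: 5.2
```

```bash
python3 tilt.py
```

```text
blob [337 171] [12  7 67] [342.4776 173.7612]
clk 8.575 open 0.02511818731364409 gf 5.15647759742933 z [ 0.4878 -0.2684  0.0707]
0 base c [np.float64(346.66510248724035), np.float64(183.57143900734164)] shoulder [np.float64(343.5575374064812), np.float64(168.48284322096592)]
15 base c [np.float64(346.1056464098433), np.float64(187.61596899379927)] shoulder [np.float64(343.46014602671664), np.float64(169.28088893487362)]
30 base c [np.float64(345.33701058811715), np.float64(189.98786864663953)] shoulder [np.float64(343.32143657615967), np.float64(169.78468634904718)]
45 base c [np.float64(344.4226182130779), np.float64(190.5919297809705)] shoulder [np.float64(343.1512757771339), np.float64(169.96211229577477)]
60 base c [np.float64(343.4308680295056), np.float64(189.46726945544268)] shoulder [np.float64(342.9615189525404), np.float64(169.80397499138908)]
75 base c [np.float64(342.4292341232847), np.float64(186.76269300499197)] shoulder [np.float64(342.76513516724106), np.float64(169.3238575941082)]
90 base c [np.float64(341.48012517912093), np.float64(182.70889872272213)] shoulder [np.float64(342.57531654718076), np.float64(168.55645052189362)]
```

```bash
python3 look.py l4.png
```

```text
top origin 312 182
side origin 297 119
pos [ 0.4878 -0.2684  0.0707] yang 4.08 tilt [ 0.  0. -1.] clk 8.725 open 0.026052343932879026 gf 5.119408665905212 F [-0.1951  0.4819 -1.2496]
twist 0 linear cm no-twist [ 0.0017 -0.0029  0.0022] after twist [ 0.0017 -0.0029  0.0022]
```

View pics/l4.png

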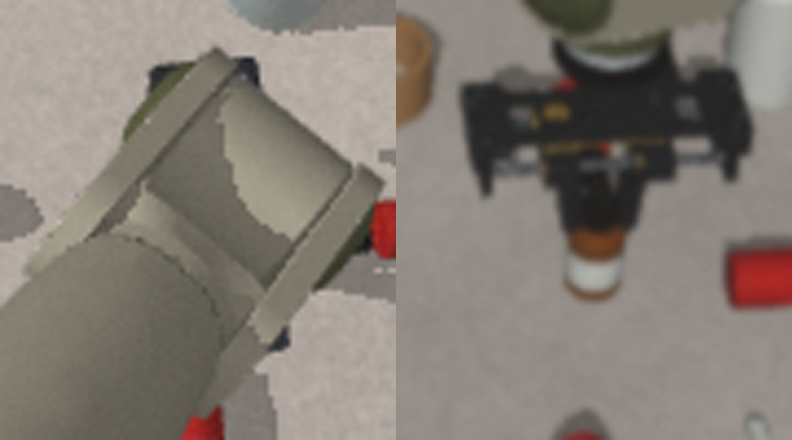

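The bottle now hangs upright between the pads (side crop: base at (594,292), below the gripper). I'll lower it to touch the bench, open to let it settle, and regrip.

>>> play_rows(hand=[181,181,181,181,181,181], linear=[[0,0,0.5],[0,0,0.3],[0,0,0.1],[0,0,0.1],[0,0,0.1],[0,0,0]], twist=[0,0,0,0,0,0])

```text
clock: 9.48
position: [0.4885, -0.2694, 0.061]
ee_rot: [2.139, 2.297, -0.001]
force: [-0.1, -1.2, 7.6]
opening: 0.0259
gripper_force: 6.2
```

Contact, at the expected height. Open, settle, regrip firmly and lift.

>>> play_rows(hand=[170,150,150,150,180,190,200,200,200,200], linear=[[0,0,0],[0,0,0],[0,0,0],[0,0,0],[0,0,0],[0,0,0],[0,0,0],[0,0,0],[0,0,0],[0,0,0]], twist=[0,0,0,0,0,0,0,0,0,0])

```text
clock: 10.72
position: [0.4878, -0.2684, 0.0597]
ee_rot: [-2.141, -2.299, -0.0]
force: [-0.0, 0.3, 0.0]
opening: 0.0249
gripper_force: 30.0
```

>>> play_rows(hand=[200,200,200,200,200,200,200,200], linear=[[0,0,-2],[0,0,-4],[0,0,-4],[0,0,-4],[0,0,-4],[0,0,-3],[0,0,-1],[0,0,0]], twist=[0,0,0,0,0,0,0,0])

```text
clock: 11.72
position: [0.4877, -0.2684, 0.2792]
ee_rot: [-2.141, -2.299, 0.0]
force: [-0.5, 0.0, -1.7]
opening: 0.0249
gripper_force: 30.0
```

```bash
python3 - <<'E'
from h import *
np.set_printoptions(precision=4,suppress=True)
goal([.4727,.2185,.28],-5.6)
t=cam('top','top5.png');s=cam('side','side5.png')
# bulbs/caps of the neighbours in both views (dark blobs) + bright lip
for n,c,(x0,y0,x1,y1) in(('top',t,(188,188,214,268)),('side',s,(290,295,415,335))):
    hsv=cv2.cvtColor(c['image'][y0:y1,x0:x1],cv2.COLOR_RGB2HSV)
    m=((hsv[...,1]>110)&(hsv[...,0]<25)&(hsv[...,2]>50)).astype(np.uint8)
    k,l,st,ce=cv2.connectedComponentsWithStats(m)
    for i in range(1,k):
        if st[i,4]>8: print(n,'amber',st[i,:2]+[x0,y0],st[i,2:])
# expected neighbours by current case estimate
C=np.array([.504,.2154]);ex=np.array([.0985,.9951]);ey=np.array([-.9951,.0985])
for yy in(-.0945,-.0315,.0315,.0945):
    p=C+yy*ey
    print(yy,p,'bulb top',proj(t,[*p,.116]),'cap top',proj(t,[*p,.096]),'body top',proj(t,[*p,.066]),'side bodytop',proj(s,[*p,.066]))
E
python3 - <<'E'
import cv2,numpy as np
t=cv2.imread('pics/top5.png')[180:275,160:225];s=cv2.imread('pics/side5.png')[285:360,280:430]
o=np.zeros((580,800,3),np.uint8);a=cv2.resize(t,None,fx=6,fy=6,interpolation=2);o[:570,:390]=a
b=cv2.resize(s,None,fx=2.7,fy=2.7,interpolation=2);o[:b.shape[0],395:395+b.shape[1]]=b[:,:405];cv2.imwrite('pics/crop5.png',o)
E
```

```text
pos [ 0.4877 -0.2684  0.2792] yang 4.08 tilt [-0.0003  0.0003 -1.    ] clk 11.725 open 0.024908040681862448 gf 29.999514911323786 F [-0.4716  0.0175 -1.7174]
twist 9.68 linear cm no-twist [48.6716  1.962  -0.0701] after twist [48.3088 -6.2473 -0.0701]
top amber [197 194] [14 13 83]
top amber [195 213] [14 14 82]
top amber [189 254] [14 14 87]
side amber [302 313] [ 17  13 143]
side amber [328 313] [ 18  15 151]
side amber [382 316] [ 18  16 154]
-0.0945 [0.598  0.2061] bulb top [np.float64(198.89862492359345), np.float64(196.2273420686766)] cap top [np.float64(200.85125493208474), np.float64(197.47068683223705)] body top [np.float64(203.6634568959597), np.float64(199.26136738649114)] side bodytop [np.float64(309.60206106356304), np.float64(315.79955489199654)]
-0.0315 [0.5353 0.2123] bulb top [np.float64(196.0152690430371), np.float64(217.06458165395912)] cap top [np.float64(198.03365916247344), np.float64(217.97599882235494)] body top [np.float64(200.93947057888295), np.float64(219.2881368414291)] side bodytop [np.float64(336.7875805845735), np.float64(317.57193219028517)]
0.0315 [0.4727 0.2185] bulb top [np.float64(193.0766660905283), np.float64(238.3010770100678)] cap top [np.float64(195.16297476874576), np.float64(238.86766815030464)] body top [np.float64(198.1654094094887), np.float64(239.68305701598229)] side bodytop [np.float64(364.0671831427356), np.float64(319.35044329223615)]
0.0945 [0.41   0.2247] bulb top [np.float64(190.08121284913835), np.float64(259.94841415573785)] cap top [np.float64(192.2376870518428), np.float64(260.15671817760136)] body top [np.float64(195.3398797947879), np.float64(260.45637361708725)] side bodytop [np.float64(391.4413579853393), np.float64(321.135120094639)]
```

View pics/crop5.png

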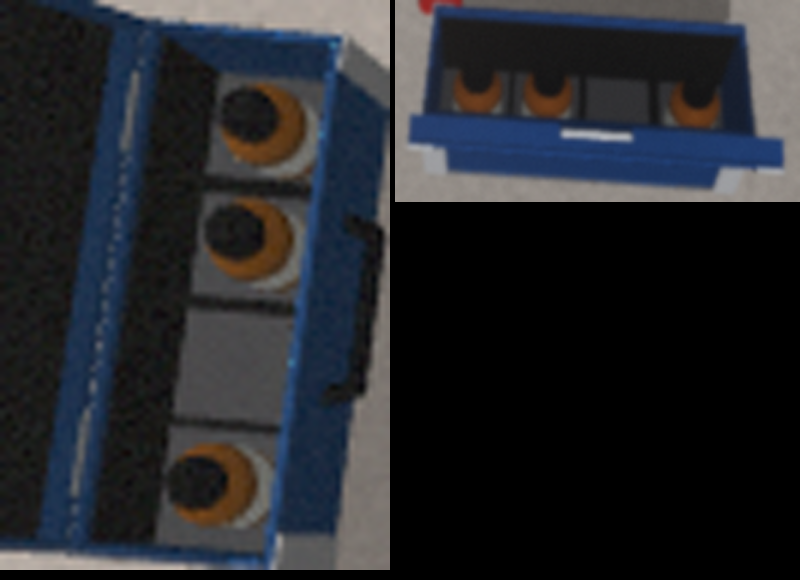

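>>> play_rows(hand=[200,200,200,200,200,200,200,200,200,200,200,200,200,200,200,200,200], linear=[[0,0,0],[1.3,-0.17,0],[2.5,-0.33,0],[3.5,-0.46,0],[4,-0.53,0],[4,-0.53,0],[4,-0.53,0],[4,-0.53,0],[4,-0.53,0],[4,-0.53,0],[4,-0.53,0],[4,-0.53,0],[3.5,-0.46,0],[2.5,-0.33,0],[2,-0.26,0],[1,-0.15,0],[0,0,0]], twist=[9.7,0,0,0,0,0,0,0,0,0,0,0,0,0,0,0,0])

```text
clock: 13.95
position: [0.4708, 0.2191, 0.2797]
ee_rot: [-2.325, -2.112, 0.0]
force: [0.2, -0.8, -0.6]
opening: 0.0249
gripper_force: 30.0
```

Run:
```python
from h import *
np.set_printoptions(precision=4,suppress=True)
goal([.4715,.2185,.068],-5.6)
```

```text
pos [0.4708 0.2191 0.2797] yang -5.49 tilt [-0.0002 -0.0001 -1.    ] clk 13.95 open 0.02491010079873773 gf 29.999669641256332 F [ 0.227  -0.8107 -0.6042]
twist 0.11 linear cm no-twist [-0.0528  0.0825 21.165 ] after twist [-0.0526  0.0826 21.165 ]
```

>>> play_rows(hand=[200,200,200,200,200], linear=[[-0.05,0.08,2],[0,0,3],[0,0,2.5],[0,0,1],[0,0,0]], twist=[0,0,0,0,0])

```text
clock: 14.58
position: [0.4722, 0.2176, 0.1949]
ee_rot: [-2.328, -2.11, 0.0]
force: [0.3, -0.4, -0.7]
opening: 0.0247
gripper_force: 30.0
```

```bash
python3 look.py l6.png
```

```text
top origin 139 186
side origin 324 241
pos [0.4726 0.2179 0.1957] yang -5.63 tilt [ 0.0016  0.0003 -1.    ] clk 14.675 open 0.024829896655322262 gf 29.999711383134127 F [ 0.0245  0.5461 -1.7142]
twist 0 linear cm no-twist [-0.0288 -0.039   0.0851] after twist [-0.0288 -0.039   0.0851]
```

View pics/l6.png

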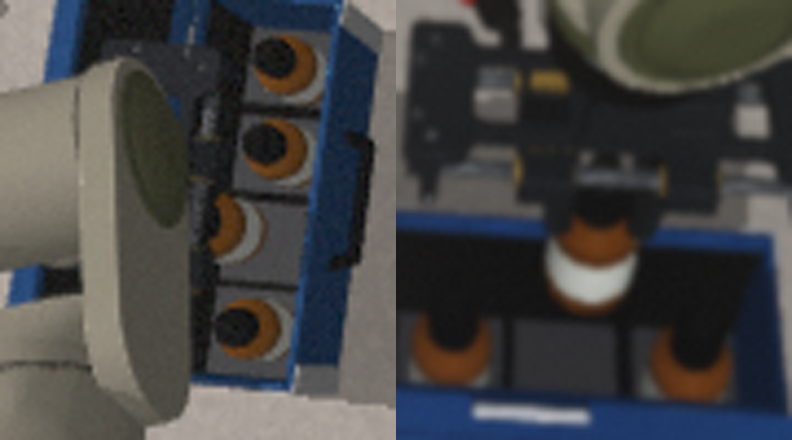

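The bottle hangs upright over the free place, between neighbours, in the side view (bottle crop (592,250), place (565,355)). I'll descend in checked stages.

>>> play_rows(hand=[200,200,200,200], linear=[[-0.05,0,1.5],[0,0,2],[0,0,1.5],[0,0,0]], twist=[0,0,0,0])

```text
clock: 15.18
position: [0.4717, 0.2173, 0.1437]
ee_rot: [-2.327, -2.109, 0.003]
force: [0.9, -0.1, -1.3]
opening: 0.0245
gripper_force: 30.0
```

>>> play_rows(hand=[200,200,200,200], linear=[[0,0,1.5],[0,0,1.5],[0,0,1],[0,0,0]], twist=[0,0,0,0])

```text
clock: 15.68
position: [0.4718, 0.2174, 0.1039]
ee_rot: [-2.327, -2.109, 0.002]
force: [-0.3, -0.8, -0.6]
opening: 0.0248
gripper_force: 30.0
```

>>> play_rows(hand=[200,200,200,200,200], linear=[[0,0,1],[0,0,1.2],[0,0,1],[0,0,0.5],[0,0,0]], twist=[0,0,0,0,0])

```text
clock: 16.3
position: [0.4723, 0.2175, 0.0678]
ee_rot: [2.328, 2.11, 0.001]
force: [-0.3, -0.1, -0.9]
opening: 0.0245
gripper_force: 30.0
```

Run:
```python
from h import *
np.set_printoptions(precision=4,suppress=True)
goal([.4715,.2185,.068],-5.6)
```

```text
pos [0.4723 0.2175 0.0678] yang -5.62 tilt [ 0.0004  0.0001 -1.    ] clk 16.3 open 0.02452522366275267 gf 30.004198383539915 F [-0.2594 -0.1117 -0.8514]
twist -0.02 linear cm no-twist [ 0.0901 -0.0884 -0.0232] after twist [ 0.0901 -0.0884 -0.0232]
```

>>> play_rows(hand=[200,200,200], linear=[[0,0,0.1],[0,0,0.1],[0,0,0]], twist=[0,0,0])

```text
clock: 16.68
position: [0.4727, 0.2178, 0.0675]
ee_rot: [2.327, 2.109, 0.003]
force: [-6.3, -0.6, 16.6]
opening: 0.0248
gripper_force: 30.0
```

>>> play_rows(hand=[200,200,178,165,150,148,148], linear=[[0,0,-0.1],[0,0,0],[0,0,0],[0,0,0],[0,0,0],[0,0,0],[0,0,0]], twist=[0,0,0,0,0,0,0])

```text
clock: 17.55
position: [0.4721, 0.2174, 0.0667]
ee_rot: [2.328, 2.11, 0.0]
force: [-0.4, -0.8, 0.4]
opening: 0.037
gripper_force: 0.0
```

>>> play_rows(hand=[148,148,148,148,148,148,148,148], linear=[[0,0,-1],[0,0,-2],[0,0,-3],[0,0,-4],[0,0,-5],[0,0,-5],[0,0,-5],[0,0,0]], twist=[0,0,0,0,0,0,0,0])

```text
clock: 18.55
position: [0.4728, 0.2177, 0.3209]
ee_rot: [2.325, 2.107, 0.011]
force: [0.9, 0.9, -0.9]
opening: 0.037
gripper_force: 0.0
```

Run:
```python
from h import *
np.set_printoptions(precision=4,suppress=True)
goal([.4715,.2185,.068],-5.6)
t=cam('top');s=cam('side')
# lid edge (lip white) position in two views
C=np.array([.504,.2154]);ex=np.array([.0985,.9951]);ey=np.array([-.9951,.0985])
for a in(1.8,1.9,2.0):
    # closed: edge at hinge-100 x, outer face +22
    r=np.array([-.1,.022]);x=.05+r[0]*np.cos(a)+r[1]*np.sin(a);z=.112-r[0]*np.sin(a)+r[1]*np.cos(a)
    p=C+x*ex; print(a,'lid_edge',p,z,proj(t,[*p,z]),proj(s,[*p,z]))
o=np.hstack([cv2.resize(t['image'][170:290,120:240],None,fx=3.3,fy=3.3,interpolation=2),cv2.resize(s['image'][270:390,285:405],None,fx=3.3,fy=3.3,interpolation=2)])
cv2.imwrite('pics/l7.png',o[:,:,::-1])
```

```text
pos [0.4728 0.2177 0.3209] yang -5.62 tilt [ 0.0076  0.0016 -1.    ] clk 18.55 open 0.03702395172723179 gf 0.0 F [ 0.8818  0.9475 -0.8888]
twist -0.02 linear cm no-twist [ 0.0086 -0.3293 25.287 ] after twist [ 0.0087 -0.3293 25.287 ]
1.8 lid_edge [0.5133 0.3091] 0.20438631700457158 [np.float64(150.56061443238), np.float64(221.19611617679044)] [np.float64(354.6884144205145), np.float64(331.9114975808859)]
1.9 lid_edge [0.5142 0.318 ] 0.19951763829774435 [np.float64(148.06765064053613), np.float64(221.15142861199132)] [np.float64(354.45913073812244), np.float64(337.53108868902535)]
2.0 lid_edge [0.515  0.3265] 0.19377451227853107 [np.float64(145.92297740128683), np.float64(221.16324185129184)] [np.float64(354.1960764612786), np.float64(343.1008415400305)]
```

View pics/l7.png

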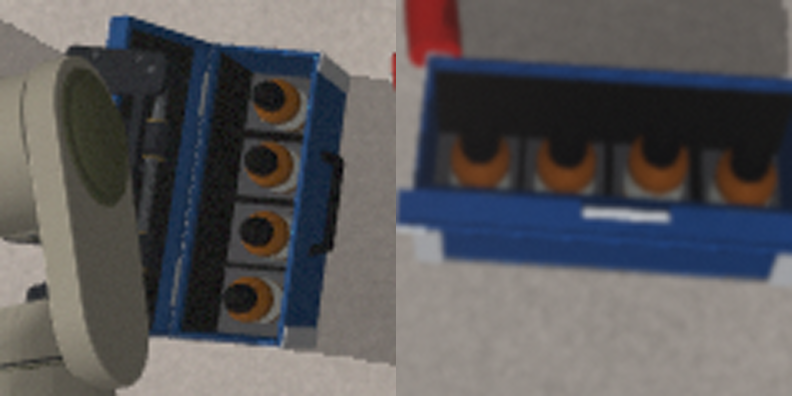

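The bottle stands upright in the third place and the neighbours are unmoved. The lid's lip is at side px (355,335), so the opening angle is about 1.9. Next I'll shut the fingers, go behind the lid and push it over.

>>> play_rows(hand=[148,180,220,255,255,255,255,255,255,255,255,255], linear=[[2,0.4,0],[3,0.7,0],[3,0.7,0],[3,0.7,0],[2.4,0.4,0],[1.2,0.2,1],[0,0,3],[0,0,3],[0,0,3],[0,0,3],[0,0,1.2],[0,0,0]], twist=[0,0,0,0,0,0,0,0,0,0,0,0])

```text
clock: 20.15
position: [0.517, 0.3594, 0.1741]
ee_rot: [-2.328, -2.109, 0.002]
force: [0.2, 0.8, 1.0]
opening: 0.0004
gripper_force: 0.0
```

```bash
cat > lid.py <<'E'
from h import *
np.set_printoptions(precision=4,suppress=True)
C=np.array([.504,.2154]);ex=np.array([.0985,.9951]);ey=np.array([-.9951,.0985])
s=arm.read_state();p=s['position'];print('case coords',(p[:2]-C)@ex,(p[:2]-C)@ey,p[2],'F',s['force'],'T',s['torque'],s['clock'],R.from_rotvec(s['ee_rot']).as_matrix()[:,2])
E
python3 lid.py
```

```text
case coords 0.14455198240587716 0.0012160610843073736 0.17409173530581903 F [0.1543 0.8341 0.9686] T [-0.0762  0.0449 -0.024 ] 20.15 [-0.0014 -0.0007 -1.    ]
```

>>> play_rows(hand=[255,255,255,255,255,255,255,255], linear=[[-1,0,-0.4],[-1,0,0],[-1,0,0],[-1,0,0],[-1,0,0],[-1,0,0],[-1,0,0],[0,0,0]], twist=[0,0,0,0,0,0,0,0])

```text
clock: 21.15
position: [0.5107, 0.2895, 0.1796]
ee_rot: [2.328, 2.108, 0.002]
force: [0.3, 1.6, 2.2]
opening: 0.0003
gripper_force: 0.8
```

>>> play_rows(hand=[255,255,255,255,255,255,255,255], linear=[[-1,0,0],[-1,0,0],[-1,0,0],[-1,0,0],[-1,0,0],[-1,0,0],[-0.4,0,0],[0,0,0]], twist=[0,0,0,0,0,0,0,0])

```text
clock: 22.15
position: [0.5041, 0.2258, 0.1787]
ee_rot: [2.328, 2.109, -0.001]
force: [-0.0, 0.6, 0.1]
opening: 0.0004
gripper_force: 0.4
```

```bash
python3 lid.py
```

```text
case coords 0.010387813768040769 0.0008807160241514728 0.1787413031004914 F [-0.0344  0.6095  0.0813] T [-0.0322  0.0846 -0.0096] 22.15 [-0.0002 -0.0008 -1.    ]
```

>>> play_rows(hand=[255,255,255,255], linear=[[-0.9,0,0.5],[-0.8,0,0.5],[-0.4,0,0.5],[-0.4,0,0.6]], twist=[0,0,0,0])

```text
clock: 22.65
position: [0.5016, 0.201, 0.1573]
ee_rot: [2.328, 2.11, -0.001]
force: [-0.7, 1.4, 2.3]
opening: 0.0004
gripper_force: 1.1
```

>>> play_rows(hand=[255,255,255,255,255], linear=[[-0.3,0,0.6],[-0.3,0,0.6],[-0.2,0,0.6],[-0.2,0,0.5],[0,0,0]], twist=[0,0,0,0,0])

```text
clock: 23.28
position: [0.5007, 0.1915, 0.1344]
ee_rot: [-2.328, -2.11, -0.0]
force: [0.3, -0.6, 0.7]
opening: 0.0005
gripper_force: 0.1
```

>>> play_rows(hand=[255,255,255], linear=[[0,0,0.1],[0,0,0.1],[0,0,0]], twist=[0,0,0])

```text
clock: 23.65
position: [0.5008, 0.1916, 0.1343]
ee_rot: [2.327, 2.11, 0.001]
force: [-7.4, -1.6, 17.2]
opening: 0.0004
gripper_force: 8.8
```

```bash
python3 lid.py
```

```text
case coords -0.02403404236995562 0.0008715524096565635 0.13430682313328873 F [-7.3682 -1.5912 17.205 ] T [-0.4338  1.2899  0.0357] 23.65 [ 0.0009 -0.0001 -1.    ]
```

Firm contact at 134 mm, the shut height. I'll retreat upward and check.

>>> play_rows(hand=[255,255,255,255,255,255,255], linear=[[0,0,-1],[0,0,-3],[0,0,-4],[-3,0,-4],[-5,0,-3],[-5,0,0],[0,0,0]], twist=[0,0,0,0,0,0,0])

```text
clock: 24.52
position: [0.488, 0.0598, 0.2829]
ee_rot: [2.331, 2.105, 0.0]
force: [0.6, 0.0, 0.7]
opening: 0.0004
gripper_force: 0.0
```

Run:
```python
from h import *
t=cam('top');s=cam('side')
o=np.hstack([cv2.resize(t['image'][120:320,110:310],None,fx=2,fy=2,interpolation=2),cv2.resize(s['image'][190:390,240:440],None,fx=2,fy=2,interpolation=2)])
cv2.imwrite('pics/l8.png',o[:,:,::-1]);print(arm.read_state()['force'],arm.read_state()['position'])
C=np.array([.504,.2154]);ex=np.array([.0985,.9951]);ey=np.array([-.9951,.0985])
for x,y in((-.05,-.133),(-.05,.133),(.05,.133),(.05,-.133)):
    p=C+x*ex+y*ey;a=np.array(proj(s,[*p,.134]));print(np.array(proj(s,[*p,.134])),'crop',(a-[240,190])*2+[400,0])
```

```text
[ 0.06666992  0.68079467 -0.49483278] [0.48801534 0.0621934  0.2826239 ]
[294.43360712 280.531137  ] crop [508.86721425 181.06227399]
[411.58588127 287.91353176] crop [743.17176253 195.82706351]
[415.55935635 330.28440604] crop [751.11871269 280.56881208]
[289.5395049  322.00819551] crop [499.07900979 264.01639102]
```

View pics/l8.png

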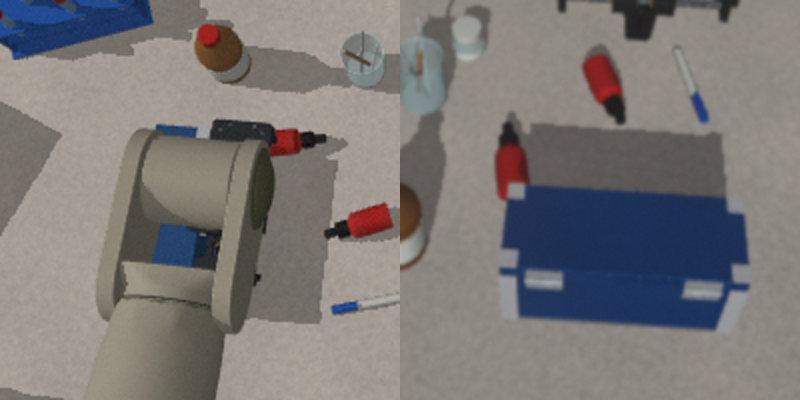

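The lid is shut: its corners match the predicted shut corners at about (509,181), (743,196), (751,281) and (499,264) in the crop. The bystanders in view are undisturbed and the robot touches nothing.

```bash
python3 -c "
from rig import arm
print(arm.job_done())"
```

```text
the job is handed in; nothing more can be done
None
```

The bottle stands upright in the free place, set down at floor contact; the lid is shut, and the job was handed in at about 25 s of the 70 s, with the other bottles in place when last seen before closing.

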